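# Close the stone jig with its round stop

### The job

A block of stone lies in the plywood jig. Close the jig behind it: push the round wooden stop with the fingertips along the long leg of the L-shaped slot to the corner, then push it sideways along the short leg right to the end, and leave it there. Only push it, with its pin always down in the slot; do not lift it out, and leave the stone and the other things on the bench where they are.

Things in the scene. Friction and masses are not known exactly. Their poses are not given: they have to be found in the camera images.
- jig: Plywood board 165 (x) x 305 (y) x 24 mm, screwed to the bench; origin at the centre of its underside, on the bench. Through it goes an L-shaped slot 15 mm wide: long leg along its y, from the parking end at (-30, -78) mm in +y to the corner; short leg from the corner in +x (see the points). A wooden fence 18 mm thick stands 34 mm above the board along its +y edge.
- slot_corner (a point): The corner of the slot, where the legs' centre lines meet: (-30, 12.5) mm in the jig's frame, at the height of the board's top, 24 mm above the bench. Axes as the jig's. The slot gives the pin 1.5 mm play to each side and beyond this point.
- slot_end (a point): Far end of the short leg: pin centre with the stop home, (+30, 12.5) mm in the jig's frame, 60 mm in its +x from the corner, at the board's top. Axes as the jig's. The pin can go 1.5 mm farther, where it meets the slot's end wall.
- stop: Round sliding stop: wooden disc 92 mm across, 28 mm high, 0.2 to 0.42 kg, loose and flat on the board; below its centre a steel pin, 12 mm thick and 18 mm long, rides in the slot. Origin at the centre of the disc's underside, 24 mm above the bench; yaw means nothing. Starts in the long leg, 55 to 90 mm before the corner. Slides with dry friction under 5 N, can turn about its pin.
- stone: Rough limestone block, 60 x 68 x 55 mm, loose on the board against the fence at about (30, 98) mm in the jig's frame, about 5 mm clear of the stop's path along the short leg. Origin at the centre of its underside. To be left alone.
- wedge: Loose wooden wedge, 34 x 110 x 26 mm, on the board inside the L at about (56, -92) mm in the jig's frame, lying along the jig's y, clear of the stop's path. Origin at the centre of its underside. To be left alone.
- gouge: Loose wood-handled gouge, 197 x 35 x 29 mm, on the bench to the right. Origin at the centre of its underside. To be left alone.
- tape: Loose yellow tape measure, 55 x 85 x 62 mm, on the bench to the left. Origin at the centre of its underside. To be left alone.
- brush: Loose flat dust brush, 102 x 198 x 16 mm, on the bench nearer to the robot than the jig. Origin at the centre of its underside. To be left alone.
- mug: Loose yellow plastic mug, 84 x 107 x 88 mm, on the bench at the left. Origin at the centre of its underside. To be left alone.
Things that resemble listed ones, but are neither listed nor needed, are in the scene too. Several things have the shape of the stop; the one meant has the colours described above.

How it is judged:
By the outcome, as a careful person would: the job done as asked, in the order asked, and still so for the second after the job is handed in, with the robot touching nothing.
It also fails if it takes over 42 s, if anything falls off the work surface, if the arm or the gripper's body presses on something with over 40 N, if the wrist force passes 120 N, or if a joint passes its speed limit or range.

### The arm

A 6-joint arm with a two-finger parallel gripper is mounted at the origin on a cart in front of the work surface, level with it; the furniture and walls round the work are solid. World frame = base frame: x ahead of the robot, y to its left, z up, the work surface at z = 0. Lengths are in mm, angles in degrees, forces in N, time in s.
With the tool pointing down it reaches from about 250 to 775 mm from the base axis. Payload 8.9 kg.
Tool frame: the origin (TCP) lies on the front face of the gripper's body, between the roots of the fingers; the fingertips stand 73 mm ahead of it and the grasp point (between the pads) lies 54 mm ahead of it; z points along the fingers, y is the line along which they close (so a half turn about z gives the same grasp; the last joint's range is limited). The gripper opens to 85 mm and grips with 20 to 120 N. Pads are 22 mm wide; open, the fingers measure 114 mm over their backs; the gripper's body (76 mm by 85 mm) begins 54 mm behind the grasp point. The pads swing forward as they close: fully open they stand 13 mm farther back than shut.
Start: joints at [-73.528, 16.656, -8.789, 64.555, 0, 82.019], TCP at [217.33, -477.903, 303.905] pointing down, gripper open.
Joint ranges: [-144.48, 144.48], [-52.06, 99.96], [-74.48, 78.29], [-112.23, 115.85], [-86.99, 84.42], [-180, 180]. Speed limits (degrees/s): [127.2, 127.2, 159.86, 180, 180, 180].

### API

Orientations are given as a 3x3 rotation matrix whose columns are the frame's x, y, z axes.
In Python, from workcell import monitor, read_camera, job gives the robot as it stands.
- The arm moves only by the shell command python3 -m jog 'ROWS' [FORCE]. ROWS is JSON, a list of rows, each a list of 3 entries, a list of its own where there are three numbers: the shift along the tool's x, y, z in m, then the turn about the tool's z in degrees, then the finger opening in m, from 0 to 0.0854. In form: [[[tx, ty, tz], turn, fingers], ...]. A call has 1 to 10 rows; each row shifts and turns the commanded pose from where the row before left it, along the tool's axes as they then stand; what a row does not reach is not made up. A row lasts 1/8 s, in which the tool goes at most 62.5 mm and 10.7 degrees, less where a joint would pass 70% of its speed; a pose out of reach is approached as far as the arm can. A call is refused whole if a number of a shift passes 0.0625 or a number of a turn 10.7, either way. A call with a gripper value outside its range is refused whole. The fingers move at their own pace and stop on an object; FORCE is the grip in N (left out, the last holds). Time passes only in rows, so rows that do not move let the fingers close. It gives the time, the measured TCP pose, the force, the opening and the grip force at its end, in the units of the state.
- monitor.get_obs(): the state, without advancing time (a new reading comes with each control period).
- read_camera(name): name is "side" or "top" or "wrist"; returns a dict with "image" (400x640x3 uint8, blue, green, red), "intrinsics" (3x3 intrinsics, pixels), "R" (3x3) and "t" (3): a world point X has camera coordinates R X + t. Camera axes: x right, y down, z forward; pixel columns grow to the right and rows downward; lengths in mm; the calibration is good to about 2 mm. A picture is of the moment at which its call begins. There is no depth.
- job.hand_in(): hands the job in; it is judged then, once.
The state is a dict: "clock": time; "joint_positions": joint angles; "joint_velocities": joint speeds; "joint_torque": joint torques, N m; "tcp_pos": TCP position; "eef_rot": TCP orientation; "contact_force": force on the tool from outside, world axes, zero at the start; "wrist_torque": the same for the moment, N m; "finger_gap": finger opening in mm; "grip_force": force on a finger pad.
Only numpy, scipy, OpenCV 4.12 (cv2) and the standard library are available. Lean on these libraries where they do the work, as an engineer would, in place of code of your own. Each camera call takes 0.05 s, during which the arm holds its last target. There are 200 camera calls.

## Working session

There is one attempt and no reset: what is moved stays moved. The work goes in short steps, Python scripts to look and compute and a shell command to move; the robot and the scene stay as the last step left them, time stands still between calls to the robot, and variables do not carry over. Pictures are saved under pics/ and viewed, at most 10 in all, crops included, and the job is handed in when it is done.

```bash
mkdir -p pics; ls; python3 - <<'E'
from workcell import monitor, read_camera
import cv2,numpy as np
o=monitor.get_obs();print(o['clock'],o['tcp_pos'],o['eef_rot'],o['finger_gap'],o['contact_force'])
for n in('top','side'):
    c=read_camera(n);cv2.imwrite(f'pics/{n}0.png',c['image']);np.savez(f'{n}0.npz',**c);print(n,c['intrinsics'],c['R'],c['t'])
E
```

```text
pics
0.0 [ 217.2552271  -477.55327696  303.34344193] [[ 9.10276458e-01  4.14000762e-01 -3.72823719e-04]
 [ 4.14000888e-01 -9.10275589e-01  1.27183958e-03]
 [ 1.87170226e-04 -1.31207498e-03 -9.99999122e-01]] 85.38756657750854 [ 0.15436058  0.13189905 -0.87674612]
top [[362.86163353   0.         317.03573737]
 [  0.         362.86163353 202.52892769]
 [  0.           0.           1.        ]] [[-0.01227268 -0.99992166  0.00246204]
 [-0.99832259  0.01211365 -0.05661501]
 [ 0.05658075 -0.00315273 -0.99839305]] [ -63.33123722  510.81721278 1111.88543562]
side [[419.58930973   0.         319.40646923]
 [  0.         419.58930973 204.97922555]
 [  0.           0.           1.        ]] [[ 0.03593426 -0.9992704   0.01293842]
 [-0.37368113 -0.02544312 -0.92720821]
 [ 0.92686091  0.02848369 -0.37432277]] [-78.59887671 264.27862958 965.74086271]
```

View pics/top0.png

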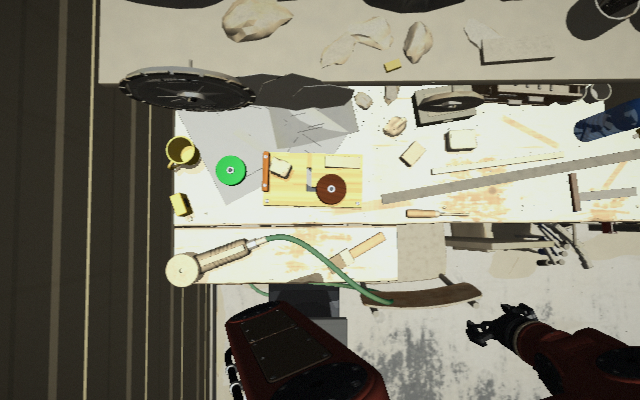

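View pics/side0.png

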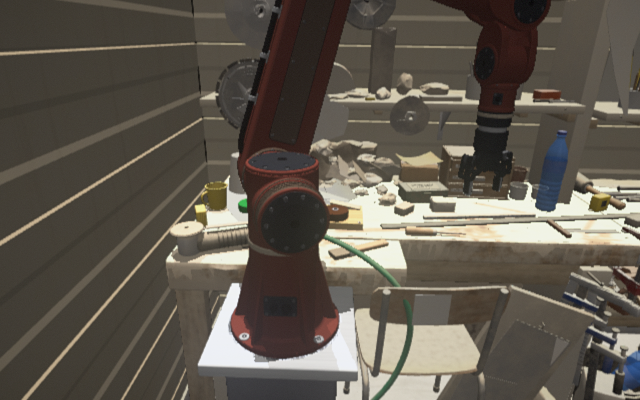

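The top view shows the jig at about (263–361, 152–207), with its fence on the left (world +y) and the short leg of the slot at (309, 168–190). Two things are shaped like the stop: the brown disc at (331, 189), on the board and over the long leg, and the green disc at (230, 170), on the bench. The brown wooden one fits the description. I'll confirm it in an enlarged crop and measure it.

```bash
cat > h.py <<'E'
import numpy as np,cv2
from workcell import monitor, read_camera
def ray(c,uv,z):
    d=np.linalg.inv(c['intrinsics'])@np.r_[uv,1.]; R=c['R'];o=-R.T@c['t'];d=R.T@d
    return o+d*(z-o[2])/d[2]
def proj(c,X):
    p=c['intrinsics']@(c['R']@np.asarray(X,float)+c['t']);return p[:2]/p[2]
def stop(c,box):
    u0,v0,u1,v1=box; im=c['image'][v0:v1,u0:u1]; h=cv2.cvtColor(im,cv2.COLOR_BGR2HSV)
    m=((h[...,2]<130)&((h[...,0]<15)|(h[...,0]>172))&(h[...,1]>90)).astype(np.uint8)
    m=cv2.morphologyEx(m,cv2.MORPH_OPEN,np.ones((3,3)))
    k=max(cv2.findContours(m,0,1)[0],key=cv2.contourArea)
    k=cv2.convexHull(k)
    e=cv2.fitEllipse(k); return np.array(e[0])+[u0,v0],e[1]
E
python3 - <<'E'
from h import *
c=dict(np.load('top0.npz'));im=c['image']
cv2.imwrite('pics/crop1.png',cv2.resize(im[140:220,210:370],None,fx=5,fy=5,interpolation=cv2.INTER_CUBIC))
p,s=stop(c,(290,150,362,208));print(p,s,ray(c,p,52))
h=cv2.cvtColor(im,cv2.COLOR_BGR2HSV);print(h[189,340],h[180,320],h[200,280],h[156,340],h[170,265],h[215,300])
for uv in [(263,152),(361,154),(361,208),(263,205)]:print(uv,ray(c,uv,24))
E
```

```text
[330.62162018 188.95444107] (29.140233993530273, 29.798261642456055) [ 548.27724175 -110.80153294   52.        ]
[ 11 184 111] [ 11 183 107] [ 30  79 233] [ 28  59 232] [ 14 176 211] [ 50   6 236]
(263, 152) [668.46352647  96.12751743  24.        ]
(361, 154) [ 658.61606748 -207.77851136   24.        ]
(361, 208) [ 490.97209364 -204.57034182   24.        ]
(263, 205) [503.87498985  96.76042948  24.        ]
```

View pics/crop1.png

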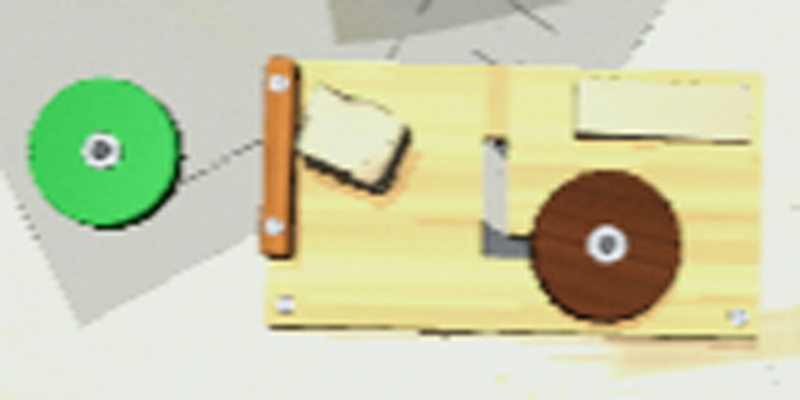

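The crop confirms it: the brown disc (crop 606, 244) sits on the long leg, and the empty slot is visible from the corner (495, 245) up to the end (495, 140). The green disc is off the jig. Next I'll fit the board's pose.

```bash
python3 - <<'E'
from h import *
c=dict(np.load('top0.npz'));im=c['image']
h=cv2.cvtColor(im,cv2.COLOR_BGR2HSV)
m=((h[...,1]>40)&(h[...,0]>8)&(h[...,0]<35)).astype(np.uint8)
def fit(P):return cv2.fitLine(np.float32(P),cv2.DIST_HUBER,0,.01,.01).ravel()
bot=[ray(c,(u,max(v for v in range(196,212) if m[v,u])+.5),24)[:2] for u in range(268,318)]
top=[ray(c,(u,min(v for v in range(146,162) if m[v,u])-.5),24)[:2] for u in range(275,322)]
rt=[ray(c,(max(u for u in range(352,368) if m[v,u])+.5,v),24)[:2] for v in range(160,198)]
B,T,Rr=fit(bot),fit(top),fit(rt)
for l in(B,T,Rr):print(l, np.degrees(np.arctan2(l[1],l[0])))
g=lambda l,x=None:l
d=B[:2]*np.sign(B[1]); t=T[:2]*np.sign(T[1]); ey=(d+t)/np.linalg.norm(d+t); ex=np.array([ey[1],-ey[0]])
print('width',(T[2:]-B[2:])@ex,'yaw',np.degrees(np.arctan2(ex[1],ex[0])))
mid=((T[2:]+B[2:])/2)@ex; yr=Rr[2:]@ey
O=ex*mid+ey*(yr+152.5)
J=lambda x,y:O+ex*x+ey*y
print('O',O,'corner',J(-30,12.5),'end',J(30,12.5))
for q in[(-30,12.5),(30,12.5)]:
  print(proj(c,[*J(*q),24]))
s=ray(c,stop(c,(290,150,362,208))[0],52)[:2]
print('stop in jig',(s-O)@ex,(s-O)@ey,'ex',ex,'ey',ey)
E
```

```text
[2.4239983e-02 9.9970615e-01 4.9901981e+02 2.6677143e+01] 88.61101
[ 1.1789601e-02  9.9993050e-01  6.6550500e+02 -2.2008005e+01] 89.324486
[ 9.9921417e-01 -3.9635874e-02  5.8098431e+02 -2.0845831e+02] -2.2715635
width 167.33525 yaw -1.0322473
O [581.21246 -55.93768] corner [551.44257  -42.899254] end [611.4328   -43.980164]
[308.23573653 189.04917989]
[308.37374488 169.72843241]
stop in jig -31.941496087181825 -55.44828170670276 ex [ 0.9998377  -0.01801514] ey [0.01801514 0.9998377 ]
```

```bash
python3 -m jog '[[[0,0,0],-9.2,0],[[0,0,0],-9.2,0],[[0,0,0],-9.2,0],[[0,0,0],-9.2,0],[[0,0,0],-9.2,0],[[0,0,0],-9.2,0],[[0,0,0],-9.2,0]]' && python3 -m jog '[[[0.030,0.0325,0],0,0],[[0.030,0.0325,0],0,0],[[0.030,0.0325,0],0,0],[[0.030,0.0325,0],0,0],[[0.030,0.0325,0],0,0],[[0.030,0.0325,0],0,0],[[0.030,0.0325,0],0,0],[[0.030,0.0325,0],0,0],[[0.030,0.0325,0],0,0],[[0.030,0.0325,0],0,0]]' && python3 -m jog '[[[0,0,0],0,0],[[0,0,0],0,0]]'
```

```text
clock: 0.98
tcp_pos: [217.3, -477.7, 303.6]
eef_rot: [[0.015, 1.0, -0.0], [1.0, -0.015, 0.001], [0.001, -0.0, -1.0]]
contact_force: [-0.7, -0.4, 0.5]
finger_gap: -0.1
grip_force: 0.0
clock: 2.22
tcp_pos: [549.1, -183.3, 303.6]
eef_rot: [[0.02, 1.0, -0.001], [1.0, -0.02, 0.0], [0.0, -0.001, -1.0]]
contact_force: [0.6, -1.0, 0.1]
finger_gap: -0.0
grip_force: 0.0
clock: 2.48
tcp_pos: [548.0, -184.4, 303.5]
eef_rot: [[0.02, 1.0, -0.001], [1.0, -0.02, 0.0], [0.0, -0.001, -1.0]]
contact_force: [-0.8, -0.8, -0.3]
finger_gap: -0.3
grip_force: 0.0
```

```bash
python3 -m jog '[[[0,0,0.04],0,0],[[0,0,0.04],0,0],[[0,0,0.04],0,0],[[0,0,0.03],0,0],[[0,0,0.02],0,0],[[0,0,0.015],0,0],[[0,0,0.012],0,0],[[0,0,0],0,0]]'; python3 - <<'E'
from h import *
c=read_camera('top');im=c['image'];np.savez('top1.npz',**c)
cv2.imwrite('pics/crop2.png',np.vstack([cv2.resize(im[140:220,250:410],None,fx=3,fy=3,interpolation=cv2.INTER_CUBIC),cv2.resize(read_camera('side')['image'][170:250,270:430],None,fx=3,fy=3,interpolation=cv2.INTER_CUBIC)]))
E
```

```text
clock: 3.48
tcp_pos: [547.8, -184.6, 106.4]
eef_rot: [[0.02, 1.0, -0.001], [1.0, -0.02, 0.0], [0.0, -0.001, -1.0]]
contact_force: [0.4, 0.6, -0.7]
finger_gap: -0.1
grip_force: 0.0
```

View pics/crop2.png

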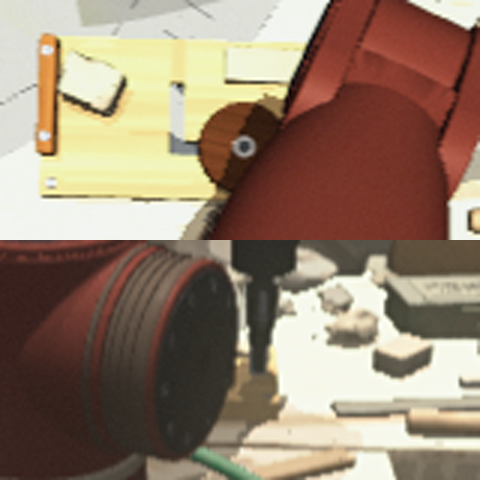

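The fingertips stand just to the right of the disc and clear of it. I'll start pushing along the long leg.

```bash
python3 -m jog '[[[0.01,0,0],0,0],[[0.006,0,0],0,0],[[0.006,0,0],0,0],[[0.008,0,0],0,0],[[0.008,0,0],0,0],[[0.008,0,0],0,0],[[0.008,0,0],0,0],[[0.008,0,0],0,0],[[0.006,0,0],0,0],[[0,0,0],0,0]]'; python3 - <<'E'
from h import *
c=read_camera('top');im=c['image']
cv2.imwrite('pics/crop3.png',cv2.resize(im[140:220,250:410],None,fx=5,fy=5,interpolation=cv2.INTER_CUBIC))
E
```

```text
clock: 4.82
tcp_pos: [549.5, -115.7, 106.7]
eef_rot: [[0.019, 1.0, -0.0], [1.0, -0.019, 0.001], [0.001, -0.0, -1.0]]
contact_force: [0.1, -0.4, 0.3]
finger_gap: 0.2
grip_force: 0.0
```

View pics/crop3.png

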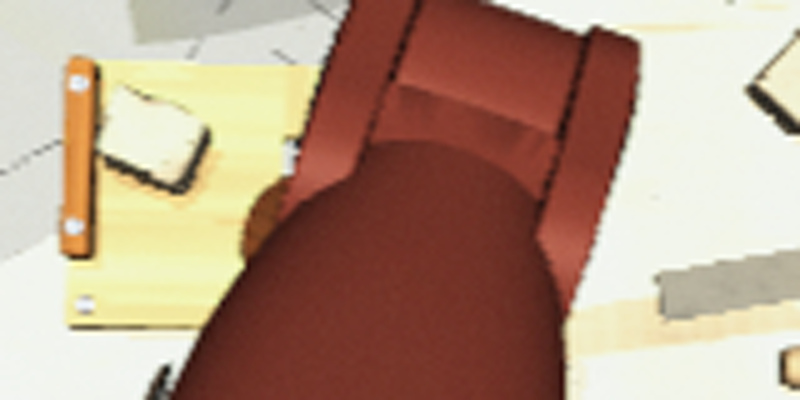

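The disc's left rim is at crop (243, 230), i.e. pixel (298.6, 186), so its centre is at y≈−63. That leaves about 20 mm to the corner, which I'll do with force checks.

```bash
python3 -m jog '[[[0.004,0,0],0,0],[[0.004,0,0],0,0],[[0.003,0,0],0,0],[[0,0,0],0,0]]' | grep -E "tcp|force"; for i in 1 2 3; do :; done; python3 -m jog '[[[0.002,0,0],0,0],[[0.002,0,0],0,0]]'| grep -E "tcp|force"
```

```text
tcp_pos: [549.8, -105.1, 106.9]
contact_force: [-0.3, -0.5, 0.5]
grip_force: 0.0
tcp_pos: [550.0, -101.5, 107.0]
contact_force: [-0.2, -1.3, -0.8]
grip_force: 0.7
```

```bash
python3 -m jog '[[[0.002,0,0],0,0]]'| grep -E "tcp|contact"; python3 -m jog '[[[0.0015,0,0],0,0]]'| grep -E "tcp|contact";python3 - <<'E'
from h import *
c=read_camera('top');im=c['image']
cv2.imwrite('pics/crop4.png',cv2.resize(im[140:220,260:340],None,fx=7,fy=7,interpolation=cv2.INTER_CUBIC))
E
```

```text
tcp_pos: [550.0, -99.4, 106.9]
contact_force: [-0.3, -0.7, -0.4]
tcp_pos: [550.1, -98.9, 107.1]
contact_force: [-1.5, -9.4, 0.1]
```

View pics/crop4.png

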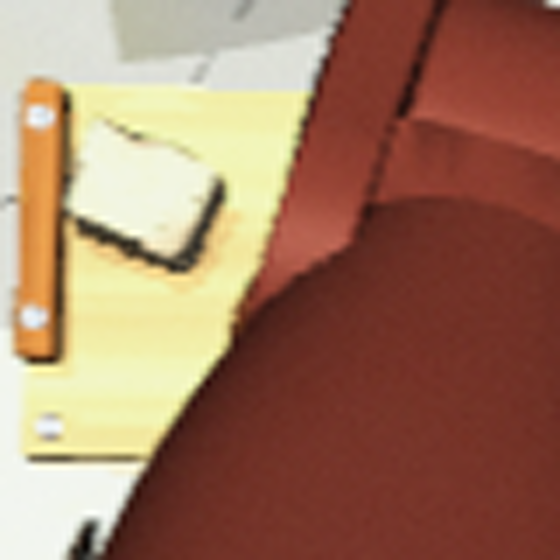

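The force rose to about 9 N at y=−98.9, which is where the corner wall was expected, so the stop is in the corner. The picture shows the stone undisturbed at (150, 195). I'll go round to the −x side now.

```bash
python3 -m jog '[[[-0.015,0,0],0,0],[[-0.015,0,0],0,0],[[0,-0.026,0],0,0],[[0,-0.026,0],0,0],[[0,-0.026,0],0,0],[[0.02,0,0],0,0],[[0.025,0,0],0,0],[[0.025,0,0],0,0],[[0.015,0,0],0,0],[[0,0,0],0,0]]'; python3 - <<'E'
from h import *
c=read_camera('top');im=c['image']
cv2.imwrite('pics/crop5.png',cv2.resize(im[140:220,250:410],None,fx=5,fy=5,interpolation=cv2.INTER_CUBIC))
E
```

```text
clock: 7.18
tcp_pos: [473.2, -41.2, 106.9]
eef_rot: [[0.019, 1.0, 0.0], [1.0, -0.019, 0.0], [0.0, 0.0, -1.0]]
contact_force: [0.3, -0.4, 0.9]
finger_gap: 0.3
grip_force: 0.0
```

View pics/crop5.png

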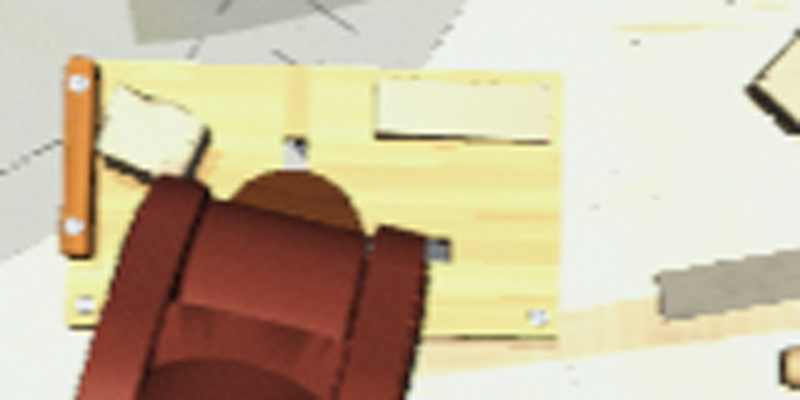

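The disc's top rim is centred at crop (297, 170), in line with the short leg at (296, 150). I'll push it in +x.

```bash
python3 -m jog '[[[0,0.01,0],0,0],[[0,0.006,0],0,0],[[0,0.006,0],0,0],[[0,0.007,0],0,0],[[0,0.008,0],0,0],[[0,0.008,0],0,0],[[0,0.008,0],0,0],[[0,0.007,0],0,0],[[0,0.005,0],0,0],[[0,0,0],0,0]]'|grep -E "tcp|contact"; python3 -m jog '[[[0,0.002,0],0,0],[[0,0.002,0],0,0]]'|grep -E "tcp|contact"; python3 -m jog '[[[0,0.002,0],0,0]]'|grep -E "tcp|contact"; python3 -m jog '[[[0,0.0015,0],0,0]]'|grep -E "tcp|contact"
```

```text
tcp_pos: [538.7, -42.8, 107.0]
contact_force: [-0.1, -1.1, -1.2]
tcp_pos: [541.8, -42.8, 106.9]
contact_force: [-3.1, -0.3, 0.6]
tcp_pos: [544.0, -42.8, 106.9]
contact_force: [-1.6, 0.4, 1.7]
tcp_pos: [545.6, -42.9, 106.9]
contact_force: [-2.6, -0.4, 0.9]
```

```bash
for i in 1; do python3 -m jog '[[[0,0.0015,0],0,0]]'|grep -E "tcp|contact"; done; python3 -m jog '[[[0,0.0015,0],0,0]]'|grep -E "tcp|contact"; python3 -m jog '[[[0,0.0015,0],0,0]]'|grep -E "tcp|contact"
```

```text
tcp_pos: [547.1, -42.9, 106.9]
contact_force: [-2.1, 1.3, 1.9]
tcp_pos: [548.6, -42.9, 106.9]
contact_force: [-2.4, -0.7, 1.7]
tcp_pos: [550.2, -43.0, 106.9]
contact_force: [-2.3, 1.0, 0.5]
```

```bash
python3 -m jog '[[[0,0.0015,0],0,0]]'|grep -E "tcp|contact"; python3 -m jog '[[[0,0.001,0],0,0]]'|grep -E "tcp|contact"; python3 -m jog '[[[0,0.001,0],0,0]]'|grep -E "tcp|contact"
```

```text
tcp_pos: [551.7, -43.0, 106.9]
contact_force: [-3.2, -0.4, 2.1]
tcp_pos: [552.7, -43.0, 106.9]
contact_force: [-1.9, 0.1, 1.9]
tcp_pos: [553.6, -43.0, 106.9]
contact_force: [-1.4, -0.9, 0.5]
```

```bash
python3 -m jog '[[[0,0.001,0],0,0]]'|grep -E "tcp|contact"; python3 -m jog '[[[0,0.001,0],0,0]]'|grep -E "tcp|contact"; python3 - <<'E'
from h import *
c=read_camera('top');im=c['image']
cv2.imwrite('pics/crop6.png',cv2.resize(im[140:220,250:410],None,fx=5,fy=5,interpolation=cv2.INTER_CUBIC))
E
```

```text
tcp_pos: [554.3, -43.0, 106.8]
contact_force: [-6.3, -0.3, 4.3]
tcp_pos: [554.4, -43.0, 106.7]
contact_force: [-8.7, -0.9, 7.7]
```

View pics/crop6.png

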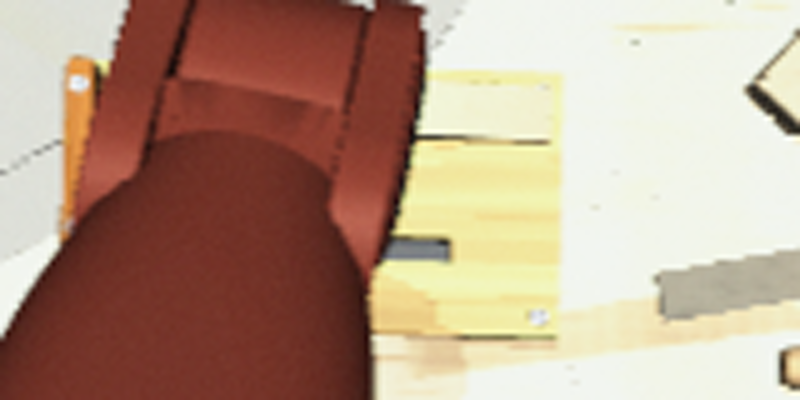

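The force rises and the motion stalls at x=554.4, so the pin is against the end wall. The arm hides the stop in this view, so I'll withdraw and check.

```bash
python3 -m jog '[[[0,-0.005,0],0,0],[[0,-0.015,0],0,0],[[0,-0.025,0],0,0],[[0,-0.015,-0.03],0,0],[[0,0,-0.05],0,0],[[0,-0.02,-0.05],0,0],[[-0.03,-0.04,-0.04],0,0],[[-0.05,-0.03,0],0,0],[[-0.05,-0.03,0],0,0],[[0,0,0],0,0]]'; python3 - <<'E'
from h import *
c=read_camera('top');im=c['image']
p,s=stop(c,(280,140,362,195));w=ray(c,p,52);print(p,s,w)
O=np.array([581.2,-55.9]);ex=np.array([.9998,-.018]);ey=np.array([.018,.9998]);print('jig',(w[:2]-O)@ex,(w[:2]-O)@ey)
cv2.imwrite('pics/crop7.png',cv2.resize(im[140:220,220:380],None,fx=5,fy=5,interpolation=cv2.INTER_CUBIC))
E
```

```text
clock: 11.28
tcp_pos: [372.8, -171.7, 276.4]
eef_rot: [[0.026, 1.0, 0.002], [1.0, -0.026, -0.002], [-0.002, 0.002, -1.0]]
contact_force: [0.4, 0.9, -0.1]
finger_gap: 0.0
grip_force: 0.0
[307.99388885 168.28326988] (28.8646297454834, 29.815473556518555) [611.68870394 -43.43535696  52.        ]
jig 30.258242624404115 13.010946780192459
```

View pics/crop7.png

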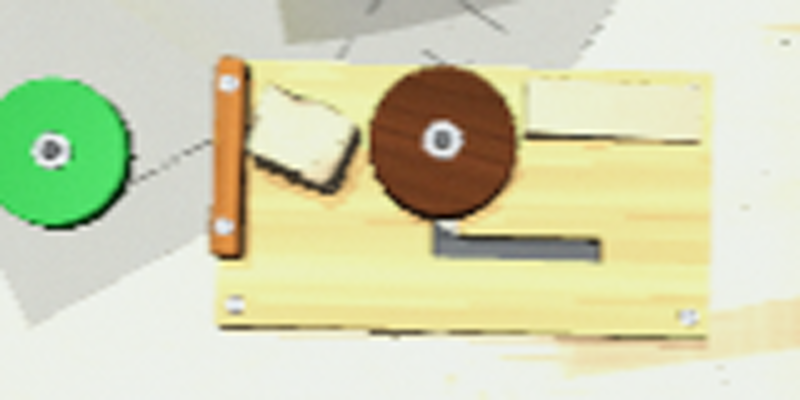

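The stop at crop (443, 140) measures (30.3, 13.0) mm in the jig's frame, so it is home. The stone (305, 140) and the wedge (613, 110) have not moved, and the robot is clear.

```bash
python3 -c "
from workcell import job
print(job.hand_in())"
```

```text
the job is handed in; nothing more can be done
None
```

The stop was pushed along the long leg to the corner, then along the short leg to the end wall, measuring (30.3, 13.0) mm in the jig's frame; the stone and wedge were not moved, the robot is clear, and the job was handed in at about 11 s.

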